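# Roll a bearing sleeve up the ramp into its measuring seat

### The job

Two steel bearing sleeves lie at the foot of the two-lane ramp of the measuring rest. With the fingertips, push the longer sleeve slowly and gently up its lane until it drops into the seat against the stop at the top, never letting it roll back down; only push, do not pinch or lift it. Leave the shorter sleeve lying at the bottom of its lane and do not disturb the things standing round the rest.

Things in the scene. Friction and masses are not known exactly. Their poses are not given: they have to be found in the camera images.
- rest: Fixed grey metal measuring rest, 210 (x) by 158 (y) mm, on the worktop, two equal lanes side by side. Origin on the worktop under its middle; +x points up the lanes, z up. Lane centre lines at y = +38 and -38 mm, lanes 70 wide between guides 6 thick and 8 above the surface. Level apron from x = -110 to -45, 6 mm above the worktop, with a 3 mm lip across at -107, then the ramp.
- foot (a point): Foot of the ramp, midway between the lanes, at the apron's height: 45 mm behind the rest's middle, 6 mm above the worktop. From here both lanes rise at 10 degrees to the crest; on the ramp a sleeve rolls back freely if left. Axes as the rest's.
- crest (a point): Top edge of the ramp, midway between the lanes: 55 mm ahead of the rest's middle, 23.6 mm above the worktop. Beyond it the surface steps down 4 mm to a level seat floor, which ends at the stop, an upright steel plate 29.5 mm past the crest, its top 45 mm above the worktop. Axes as the rest's.
- seat_left (a point): Where the centre of a seated sleeve lies in the lane at y = +38 mm: 67 mm ahead of the rest's middle, 36.6 mm above the worktop, between the crest and the stop with about 1.5 mm of play; a seated sleeve stays by itself. Axes as the rest's.
- seat_right (a point): The same for the lane at y = -38 mm.
- long_sleeve: The longer steel bearing sleeve, a cylinder 34 in diameter and 66 mm long, about 0.24 kg, smooth and oiled, lying across one of the lanes (either one) on the apron, its centre about 65 to 85 mm behind the middle of the rest. Origin at its centre, 23 mm above the worktop at the start; its own y axis is the cylinder's axis, x and z turn as it rolls.
- short_sleeve: The shorter steel bearing sleeve, 34 in diameter and 40 mm long, about 0.15 kg, lying on the apron of the other lane; to be left there. Origin at its centre; its own y axis is the cylinder's axis.
- mount_specimen_31: Bystander: black round resin specimen puck, 30 in diameter, 15 mm high, standing loose to the left (+y) of the rest. Origin at the centre of its underside.
- objective_20x: Bystander: small white microscope objective, 26 in diameter, 41 mm high, standing loose to the left (+y) of the rest. Origin at the centre of its underside.
- sample_jar_0: Bystander: small clear jar with white lid, 38 in diameter, 48 mm high, standing loose to the right (-y) of the rest. Origin at the centre of its underside.
Mind the look-alikes: they are no part of the job. What is shaped like the long_sleeve but turquoise or yellow is not meant.

How it is judged:
By the outcome, as a careful person would: the job done as asked, in the order asked, and still so for the second after the job is handed in, with the robot touching nothing.
It also fails if it takes over 40 s, if anything falls off the work surface, if the arm or the gripper's body presses on something with over 40 N, if the wrist force passes 120 N, or if a joint passes its speed limit or range.

### The arm

A 6-joint arm with a two-finger parallel gripper is mounted at the origin on a cart in front of the work surface, level with it; the furniture and walls round the work are solid. World frame = base frame: x ahead of the robot, y to its left, z up, the work surface at z = 0. Lengths are in m, angles in rad, forces in N, time in s.
With the tool pointing down it reaches from about 0.35 to 0.725 m from the base axis. Payload 6 kg.
Tool frame: the origin (TCP) lies on the centre line of the jaws, within the pads' length; the fingertips stand 17 mm ahead of it and the grasp point (between the pads) lies 2 mm behind it; z points along the fingers, y is the direction in which the jaws open and shut (so a half turn about z gives the same grasp; the last joint's range is limited). The gripper opens to 85 mm and grips with 20 to 120 N. Pads are 22 mm wide; open, the fingers measure 114 mm over their backs; the gripper's body (76 mm by 85 mm) begins 54 mm behind the grasp point. The pads swing forward as they close: fully open they stand 13 mm farther back than shut.
Start: joints at [1.493, 0.04, 0.085, 0, -1.615, -0.334], TCP at [0.24, 0.55, 0.248] pointing down, gripper open.
Joint ranges: [-2.56, 2.56], [-1.29, 2.01], [-1.08, 1.49], [-3.29, 1.98], [-2.81, -0.18], [-2.99, 2.99]. Speed limits (rad/s): [2.57, 2.57, 3.01, 3.14, 3.14, 3.14].

### API

Orientations are given as a unit quaternion [w, x, y, z].
In Python, from station import ctrl gives the robot as it stands.
- The arm moves only by the tool drive_tool, never from a script. Its argument "deltas" is a list of rows, each a list of 5 numbers: the shift along the world's x, y, z normalised to -1 to 1, where 1 is 0.1 m, then the turn about the world's z normalised to -1 to 1, where 1 is 0.5 rad, then the opening, from 0 (shut) to 1 (fully open). In form: [[x, y, z, turn, claw], ...]. A call has 1 to 20 rows; each row is the pose to reach, as a shift and turn from the pose commanded when the call began; what a row does not reach only later rows make up. A row lasts 1/10 s, in which the tool goes at most 50 mm and 8.59 degrees, less where a joint would pass 70% of its speed; a pose out of reach is approached as far as the arm can. A call with a number of a shift or a turn outside -1 to 1 is refused whole. A call with a gripper value outside its range is refused whole. The fingers move at their own pace and stop on an object; "grip_force" is the grip in N (left out, the last holds). Time passes only in rows, so rows that repeat a pose let the fingers close. It gives the time, the measured TCP pose, the force and the opening at its end, in the units of the state.
- ctrl.read_state(): the state, without advancing time (a new reading comes with each control period).
- ctrl.get_image(name): name is "scene" or "top" or "wrist"; returns the picture (480x640x3 uint8, red, green, blue); there is no depth.
- ctrl.calibration(name): a dict with "fov_y" (degrees; the focal length in pixels is half the picture's height over the tangent of half this angle, whatever the lens; pixels are square), "cx", "cy" (the principal point, pixels), "world_to_cam" (4x4, takes a point from world to camera coordinates). Camera axes: x right, y up, looking along -z (the intrinsics and any distortion apply to the point x, -y, -z); pixel columns grow to the right and rows downward; lengths in m; the calibration is good to about 2 mm. A picture is of the moment at which its call begins: read the wrist's pose just before it. calibration takes no time and is no camera call; for the wrist camera it gives the pose at the moment of the call.
- ctrl.hand_in(): hands the job in, once; it reports no verdict.
The state is a dict: "clock": time; "qpos": joint angles; "dq": joint speeds; "joint_efforts": joint torques, N m; "ee_pos": TCP position; "eef_rot": TCP orientation; "force": force on the tool from outside, world axes, zero at the start; "wrist_torque": the same for the moment, N m; "width": opening from 0.0 (shut) to 1.0 (fully open).
Only numpy, scipy, OpenCV 4.12 (cv2) and the standard library are available. Lean on these libraries where they do the work, as an engineer would, in place of code of your own. Each camera call takes 0.05 s, during which the arm holds its last target.

## Working session

There is one attempt and no reset: what is moved stays moved. The work goes in short steps, Python scripts to look and compute and a tool call to move; the robot and the scene stay as the last step left them, time stands still between calls to the robot, and variables do not carry over. Pictures are saved under pics/ and viewed, and the job is handed in when it is done.

Besides the shell and the picture viewer there is one more tool, called after "Emit:" as name(argument=value, ...) on one line, values as JSON. drive_tool: Moves the arm, as the interface text tells. Its arguments: {"type":"object","properties":{"deltas":{"type":"array","items":{"type":"array","items":{"type":"number"}}},"grip_force":{"type":"number"}},"required":["deltas"]}

```bash
mkdir -p pics; ls; python3 - <<'E'
from station import ctrl
import cv2
for n in ("scene","top"):
    im=ctrl.get_image(n); cv2.imwrite(f"pics/{n}0.png",im[:,:,::-1]); c=ctrl.calibration(n); print(n,c)
s=ctrl.read_state(); print(s)
E
```

```text
pics
scene {'fov_y': 45.61583829526339, 'cx': 322.14477012604755, 'cy': 242.28453180814282, 'world_to_cam': array([[ 0.77610651, -0.63050965, -0.01078273, -0.29747574],
       [ 0.32633535,  0.3869436 ,  0.86242675, -0.2887323 ],
       [-0.53959607, -0.6728538 ,  0.50606703, -0.4917605 ],
       [ 0.        ,  0.        ,  0.        ,  1.        ]])}
top {'fov_y': 45.079323504180316, 'cx': 323.80662776271924, 'cy': 239.79346323027022, 'world_to_cam': array([[-0.00913131, -0.99990821,  0.01000918,  0.19325291],
       [ 0.98445212, -0.00723335,  0.17550416, -0.57073234],
       [-0.17541566,  0.01145614,  0.98442781, -0.91521961],
       [ 0.        ,  0.        ,  0.        ,  1.        ]])}
{'clock': 0.1, 'qpos': array([ 1.49269979e+00,  4.07880952e-02,  8.39077694e-02, -3.98155193e-04,
       -1.61549712e+00, -3.33671794e-01]), 'dq': array([ 0.00060421,  0.00089337,  0.00283726,  0.00228218, -0.00103821,
        0.00012742]), 'joint_efforts': array([-5.49663077e-03, -3.69344079e+01,  3.48282695e+01,  6.95166886e+00,
       -4.61953226e-03,  2.22516277e-06]), 'ee_pos': array([0.23998074, 0.54962866, 0.24735849]), 'eef_rot': array([ 8.09460377e-04,  9.78882076e-01, -2.04424110e-01, -9.65149307e-05]), 'force': array([-0.39096076, -0.05912755,  0.42558415]), 'wrist_torque': array([-0.0513806 , -0.00557078,  0.00847027]), 'width': 0.999314934605163}
```

View pics/scene0.png

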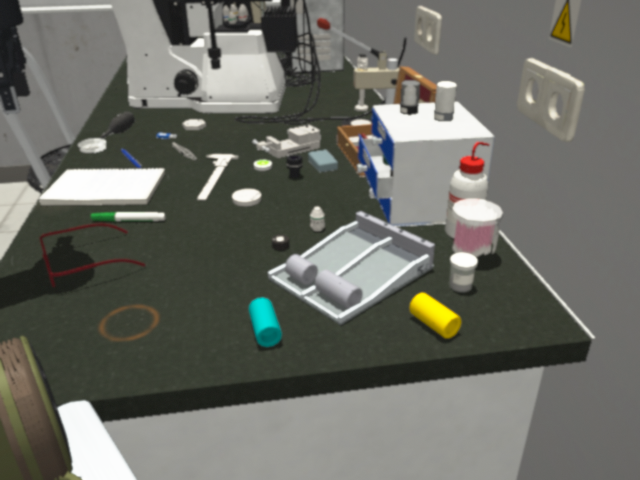

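View pics/top0.png

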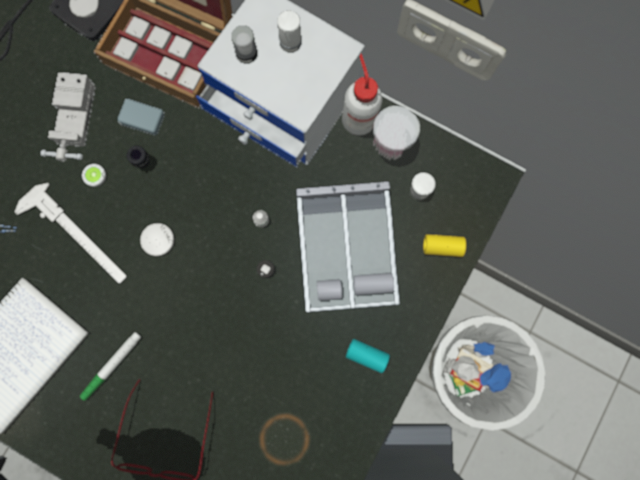

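Top view: the rest has its stop at the top, around (345,188), and its apron at the bottom, around (350,300). There are four candidates:
- Grey long cylinder at (374,284) in the right lane.
- Grey short cylinder at (329,290) in the left lane.
- Turquoise at (368,356).
- Yellow at (445,245).

The grey one at (374,284) is the long sleeve: it is steel grey, lies on the apron and spans its lane. I'll confirm that in a crop.

```bash
python3 - <<'E'
import cv2
im=cv2.imread("pics/top0.png")
c=im[170:325,280:440]; cv2.imwrite("pics/crop0.png",cv2.resize(c,None,fx=3.8,fy=3.8,interpolation=cv2.INTER_CUBIC)[:600])
E
```

```text
(no output)
```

View pics/crop0.png

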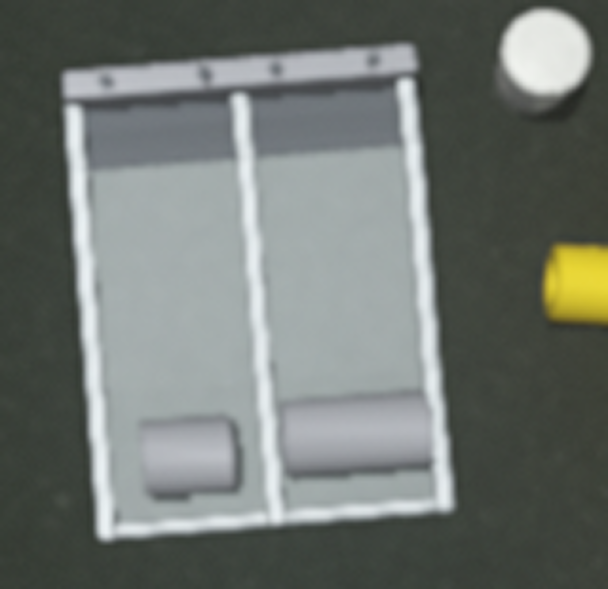

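The crop confirms it: the long sleeve fills the right lane at crop (357,433), and the short one is at (190,455) in the left lane. Next I'll measure the rest frame from its corners.

```bash
cat > h.py <<'E'
import numpy as np
from station import ctrl
def ray(cam,uv,z,c=None):
    c=c or ctrl.calibration(cam); f=240/np.tan(np.radians(c['fov_y'])/2)
    W=c['world_to_cam']; R=W[:3,:3]; o=-R.T@W[:3,3]
    d=R.T@np.array([(uv[0]-c['cx'])/f,-(uv[1]-c['cy'])/f,-1.])
    return o+d*(z-o[2])/d[2]
def proj(cam,p,c=None):
    c=c or ctrl.calibration(cam); f=240/np.tan(np.radians(c['fov_y'])/2)
    q=c['world_to_cam'][:3,:3]@p+c['world_to_cam'][:3,3]
    return np.array([c['cx']+f*q[0]/-q[2], c['cy']-f*q[1]/-q[2]])
E
python3 - <<'E'
from h import *
cr=lambda u,v:(280+u/3.8-.4,170+v/3.8-.4)
P={'BL':(cr(100,540),.014),'BR':(cr(454,511),.014),'TL':(cr(64,72),.045),'TR':(cr(415,45),.045),'nTL':(cr(66,103),.045),'nTR':(cr(417,74),.045),'midB':(cr(277,522),.014),
 'crestL':(cr(92,167),.0236),'crestR':(cr(402,146),.0236),'sleeveL':(cr(281,438),.023),'sleeveR':(cr(432,430),.023),'sTopEdge':(cr(357,396),.023),'sBotEdge':(cr(357,473),.023),'short':(cr(190,455),.023),'jar':(cr(545,55),.048)}
W={k:ray('top',*v) for k,v in P.items()}
for k,v in W.items(): print(k,(v*1000).round(1))
d=lambda a,b:np.linalg.norm((W[a]-W[b])[:2])*1000
print(d('BL','BR'),d('TL','TR'),d('BL','TL'),d('BR','TR'),d('TL','nTL'),d('sleeveL','sleeveR'),d('sTopEdge','sBotEdge'))
for a,b in (('BR','BL'),('TR','TL'),('crestR','crestL'),('BL','TL'),('BR','TR')):
  v=W[b]-W[a]; print(a,b,np.degrees(np.arctan2(v[1],v[0])))
# fit
M={'BL':(-110,79),'BR':(-110,-79),'nTL':(84.5,79),'nTR':(84.5,-79),'midB':(-110,0),'crestL':(55,73),'crestR':(55,-73)}
A=np.array([M[k] for k in M]);B=np.array([W[k][:2]*1000 for k in M])
a=A-A.mean(0);b=B-B.mean(0)
th=np.arctan2((a[:,0]*b[:,1]-a[:,1]*b[:,0]).sum(),(a*b).sum())
R=np.array([[np.cos(th),-np.sin(th)],[np.sin(th),np.cos(th)]])
t=B.mean(0)-R@A.mean(0)
print('th',th,np.degrees(th),'t',t); print(dict(zip(M,(B-(A@R.T+t)).round(1).tolist())))
for k in('sleeveL','sleeveR','sTopEdge','sBotEdge','short','jar','TL','TR'): print(k,'in rest',(R.T@(W[k][:2]*1000-t)).round(1))
import cv2
im=ctrl.get_image('scene')
for x,y,z in ((-110,79,14),(-110,-79,14),(84.5,79,45),(84.5,-79,45),(-110,0,14),(55,0,31.6),(-45,0,14)):
  w=np.r_[R@[x,y]+t,z]/1000; p=proj('scene',w); cv2.circle(im,tuple(int(v) for v in p.round()),1,(255,0,0),-1)
cv2.imwrite('pics/sc1.png',cv2.resize(im[200:330,250:450],None,fx=4,fy=4,interpolation=cv2.INTER_CUBIC)[:,:,::-1])
print(ctrl.read_state()['eef_rot'])
E
```

```text
BL [455.2 219.5  14. ]
BR [466.8  61.2  14. ]
TL [662.1 234.3  45. ]
TR [673.6  76.5  45. ]
nTL [647.8 233.4  45. ]
nTR [660.1  76.   45. ]
midB [462.5 140.5  14. ]
crestL [623.2 222.4  23.6]
crestR [632.1  81.   23.6]
sleeveL [499.2 138.6  23. ]
sleeveR [502.2  71.2  23. ]
sTopEdge [517.7 104.3  23. ]
sBotEdge [483.3 105.1  23. ]
short [492.  179.2  23. ]
jar [667.7  18.7  48. ]
158.7140184414218 158.20352099247674 207.353984100781 207.38505824467762 14.32877384064957 67.50038967016914 34.38837195742192
BR BL 94.16413817974775
TR TL 94.17546327756186
crestR crestL 93.57665696099154
BL TL 4.0715658367808905
BR TR 4.212619453434074
th 0.07161704682231126 4.103354524109239 t [571.21658927 148.23921277]
{'BL': [-0.6, 0.4], 'BR': [-0.4, -0.3], 'nTL': [-2.1, 0.3], 'nTR': [-1.0, 0.5], 'midB': [1.0, 0.1], 'crestL': [2.4, -2.6], 'crestR': [0.8, 1.7]}
sleeveL in rest [-72.5  -4.5]
sleeveR in rest [-74.3 -71.9]
sTopEdge in rest [-56.5 -40. ]
sBotEdge in rest [-90.7 -36.7]
short in rest [-76.8  36.6]
jar in rest [  87.  -136.1]
TL in rest [96.8 79.3]
TR in rest [ 97.  -78.9]
[ 6.57950549e-04  9.78876871e-01 -2.04449585e-01 -8.03014300e-05]
```

View pics/sc1.png

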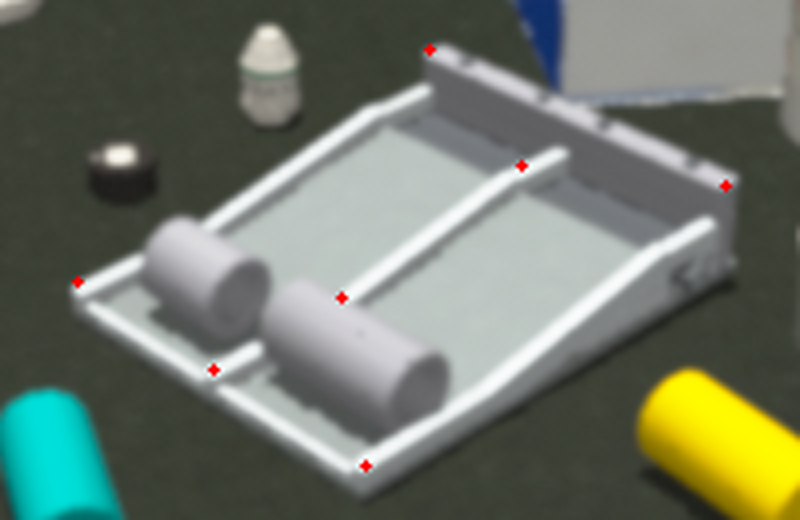

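The rest is fixed to about 2 mm and agrees in both views (dots on the corners, sizes 158.5 × 207 mm). It sits at (571,148) mm, turned 4.15°. The long sleeve is at rest (-73.5,-38). I'll approach with the jaws across the lane and partly closed, so both fingertips push.

Emit:
drive_tool(deltas=[[0.15,-0.3,0,0.15,0.35],[0.3,-0.6,0,0.3,0.35],[0.45,-0.9,0,0.45,0.35]])

```text
clock: 0.45
ee_pos: [0.2853, 0.4588, 0.2477]
eef_rot: [0.0, 0.996, -0.091, -0.0]
force: [0.1, 0.6, -0.1]
width: 0.511
```

Emit:
drive_tool(deltas=[[0.15,-0.3,-0.1,0.15,0.35],[0.3,-0.6,-0.2,0.3,0.35],[0.45,-0.9,-0.3,0.45,0.35]])

```text
clock: 0.75
ee_pos: [0.3304, 0.3685, 0.2177]
eef_rot: [0.0, 1.0, 0.021, -0.0]
force: [0.7, -0.1, -0.2]
width: 0.347
```

Emit:
drive_tool(deltas=[[0.15,-0.3,-0.1,0.07,0.35],[0.3,-0.6,-0.2,0.07,0.35],[0.45,-0.9,-0.3,0.07,0.35]])

```text
clock: 1.05
ee_pos: [0.3754, 0.2785, 0.1877]
eef_rot: [-0.0, 0.999, 0.037, -0.0]
force: [0.8, 0.6, 0.2]
width: 0.349
```

Emit:
drive_tool(deltas=[[0.15,-0.3,-0.1,0,0.35],[0.3,-0.6,-0.2,0,0.35],[0.45,-0.9,-0.3,0,0.35]])

```text
clock: 1.35
ee_pos: [0.4204, 0.1885, 0.1577]
eef_rot: [-0.0, 0.999, 0.037, -0.0]
force: [0.3, -0.3, 0.4]
width: 0.349
```

Emit:
drive_tool(deltas=[[0.12,-0.3,-0.1,0,0.35],[0.24,-0.6,-0.2,0,0.35],[0.36,-0.86,-0.3,0,0.35],[0.36,-0.86,-0.3,0,0.35],[0.36,-0.86,-0.3,0,0.35]])

```text
clock: 1.85
ee_pos: [0.4561, 0.1032, 0.1279]
eef_rot: [0.0, 0.999, 0.036, -0.0]
force: [-0.3, 0.5, 1.2]
width: 0.35
```

```bash
python3 - <<'E'
from h import *
import cv2
s=ctrl.read_state(); print(s['ee_pos'],s['eef_rot'],s['qpos'])
im=ctrl.get_image('scene'); p=proj('scene',s['ee_pos']); print(p, proj('scene',s['ee_pos']-[0,0,.017]))
cv2.imwrite('pics/sc2.png',cv2.resize(im[180:330,240:440],None,fx=4,fy=4,interpolation=cv2.INTER_CUBIC)[:,:,::-1])
im=ctrl.get_image('wrist'); cv2.imwrite('pics/w2.png',im[:,:,::-1])
E
```

```text
[0.45606046 0.10322545 0.12790178] [ 2.30205509e-04  9.99360935e-01  3.57429322e-02 -3.34388173e-04] [ 6.56283054e-01 -3.08418137e-01 -4.48934889e-01 -1.44369136e-05
 -1.43109138e+00  9.86016389e-01]
[314.46835956 234.33400217] [314.69554492 245.56408267]
```

View pics/sc2.png

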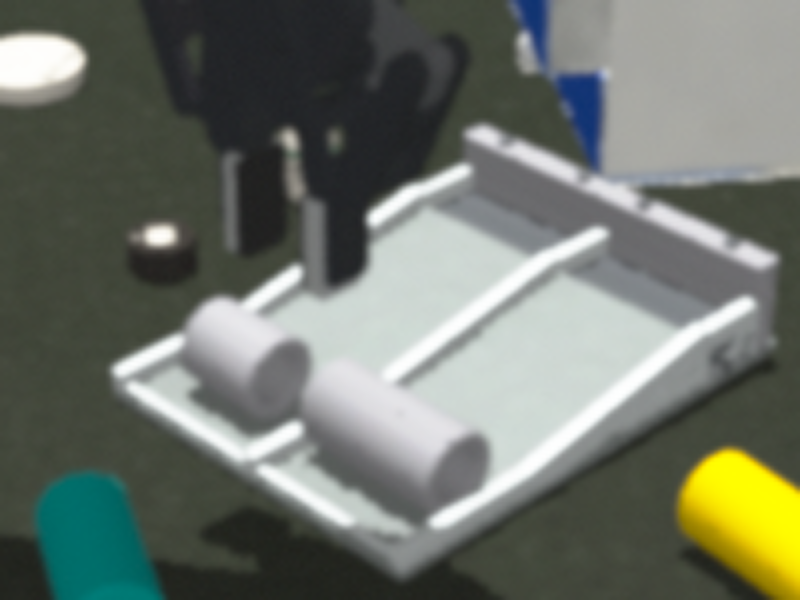

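View pics/w2.png

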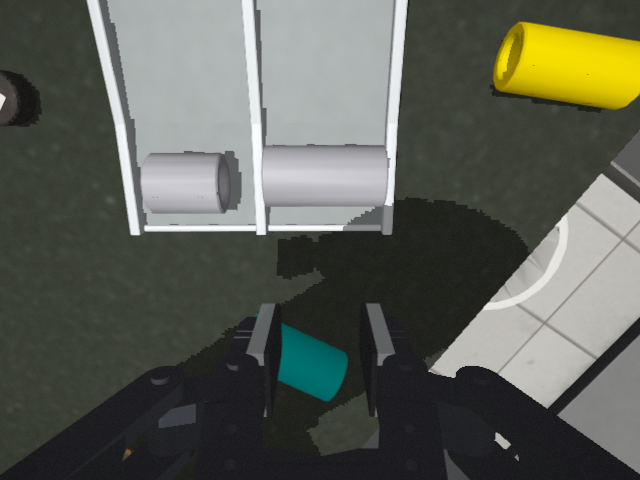

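The scene view shows the two fingertips about 17 mm below the TCP, over the worktop behind the rest. The wrist view shows the long sleeve spanning columns 262–388, centred on the jaws. I'll refine the sleeve and rest position from the wrist view.

```bash
python3 - <<'E'
from h import *
t=np.array([571.2,148.2]);th=np.radians(4.15)
R=np.array([[np.cos(th),-np.sin(th)],[np.sin(th),np.cos(th)]])
c=ctrl.calibration('wrist'); W=c['world_to_cam']; print('cam',(-W[:3,:3].T@W[:3,3]).round(4))
f=lambda p:(R.T@(np.array(p)[:2]*1000-t)).round(1)
for n,uv,z in (('rear',(325,206),.023),('front',(325,145),.023),('L',(262,175),.023),('R',(388,175),.023),('BL',(133,235),.014),('BR',(392,235),.014),('mid',(261,235),.014),('yel',(570,65),.017)):
  print(n,f(ray('wrist',uv,z,c)))
s=ctrl.read_state();print('tcp',f(s['ee_pos']))
print('turq',f(ray('top',(368,356),.02)))
def w(x,y): return (R@[x,y]+t).round(1)
print(w(-112,-38),w(30,-38))
E
```

```text
cam [0.532  0.11   0.2532]
rear [-90.5 -38.1]
front [-56.9 -37.9]
L [-73.1  -3.1]
R [-73.  -72.9]
BL [-110.3   77.2]
BR [-110.1  -78.5]
mid [-110.2    0.2]
yel [ -16.1 -166.8]
tcp [-118.   -35.5]
turq [-192.1  -17.8]
[462.2 102.2] [603.9 112.5]
```

The wrist view agrees to 0.5 mm: sleeve rear at x=-90.5, lane centre at y=-38. Descending behind the lip.

Emit:
drive_tool(deltas=[[0,-0.01,-0.2,0,0.35],[0,-0.02,-0.4,0,0.35],[0,-0.025,-0.6,0,0.35],[0,-0.025,-0.75,0,0.35],[0,-0.025,-0.85,0,0.35],[0,-0.025,-0.91,0,0.35],[0,-0.025,-0.94,0,0.35],[0,-0.025,-0.94,0,0.35]])

```text
clock: 2.75
ee_pos: [0.4562, 0.1016, 0.0345]
eef_rot: [-0.0, 0.999, 0.037, 0.0]
force: [0.1, 0.6, 0.9]
width: 0.351
```

```bash
python3 - <<'E'
from h import *
import cv2
s=ctrl.read_state(); print(s['ee_pos'],s['force'])
im=ctrl.get_image('scene')
cv2.imwrite('pics/sc3.png',cv2.resize(im[180:330,240:440],None,fx=4,fy=4,interpolation=cv2.INTER_CUBIC)[:,:,::-1])
im=ctrl.get_image('wrist'); cv2.imwrite('pics/w3.png',im[:,:,::-1])
E
```

```text
[0.45624027 0.10160407 0.03450883] [0.07590239 0.63423005 0.90277322]
```

View pics/sc3.png

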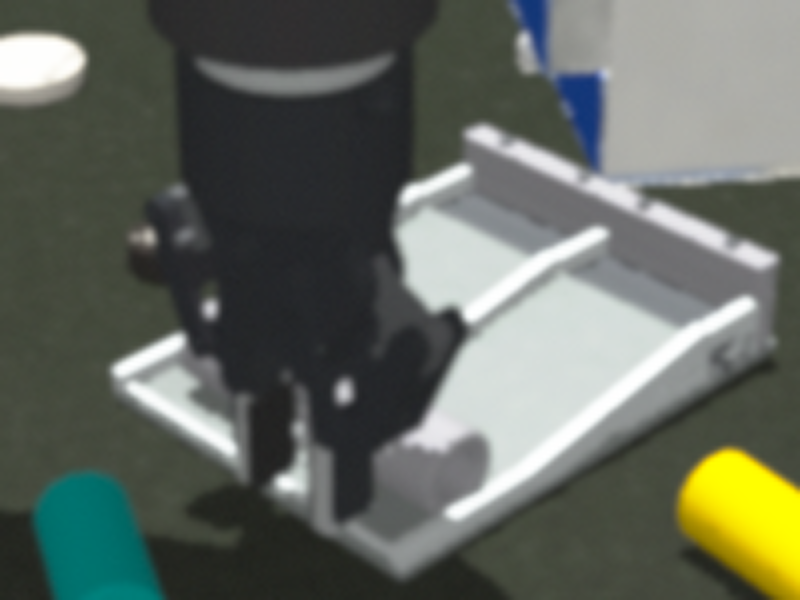

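View pics/w3.png

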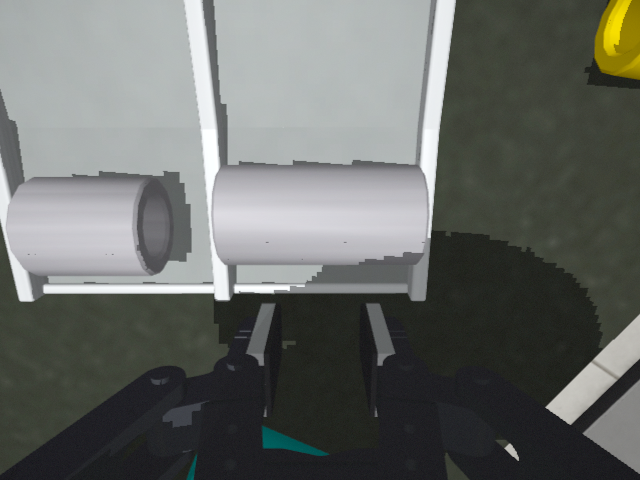

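```bash
python3 - <<'E'
from h import *
t=np.array([571.2,148.2]);th=np.radians(4.15)
R=np.array([[np.cos(th),-np.sin(th)],[np.sin(th),np.cos(th)]])
for y in (-38-30,-38-45,-38-60,-38+45,-38+60):
  for z in (40,60,80):
    print(y,z,((proj('scene',np.r_[R@[-118,y]+t,z]/1000)-[240,180])*4).round())
E
```

```text
-68 40 [366. 478.]
-68 60 [366. 429.]
-68 80 [366. 379.]
-83 40 [397. 497.]
-83 60 [398. 448.]
-83 80 [398. 397.]
-98 40 [430. 517.]
-98 60 [430. 467.]
-98 80 [431. 416.]
7 40 [220. 388.]
7 60 [218. 341.]
7 80 [216. 293.]
22 40 [193. 372.]
22 60 [190. 325.]
22 80 [188. 277.]
```

Linkages clear the short sleeve: they are about 75 mm up above its end, and the sleeve top is at 40 mm. Starting the slow push.

Emit:
drive_tool(deltas=[[0.03,0.002,0,0,0.35],[0.06,0.004,0,0,0.35],[0.09,0.006,0,0,0.35],[0.12,0.008,0,0,0.35],[0.135,0.01,0,0,0.35],[0.145,0.01,0,0,0.35],[0.155,0.011,0,0,0.35],[0.165,0.012,0,0,0.35],[0.175,0.013,0,0,0.35],[0.185,0.013,0,0,0.35],[0.195,0.014,0,0,0.35],[0.205,0.015,0,0,0.35],[0.215,0.016,0,0,0.35],[0.225,0.016,0,0,0.35],[0.235,0.017,0,0,0.35],[0.245,0.018,0,0,0.35],[0.255,0.018,0,0,0.35],[0.265,0.019,0,0,0.35]])

```text
clock: 4.65
ee_pos: [0.4827, 0.1032, 0.0343]
eef_rot: [0.0, 0.999, 0.037, 0.0]
force: [0.3, -0.3, 0.9]
width: 0.352
```

```bash
python3 - <<'E'
from h import *
import cv2
s=ctrl.read_state(); print(s['clock'],s['ee_pos'],s['force'])
im=ctrl.get_image('wrist'); cv2.imwrite('pics/w4.png',im[:,:,::-1])
E
```

```text
4.65 [0.48271521 0.10323339 0.03425893] [ 0.29573132 -0.285059    0.94824739]
```

View pics/w4.png

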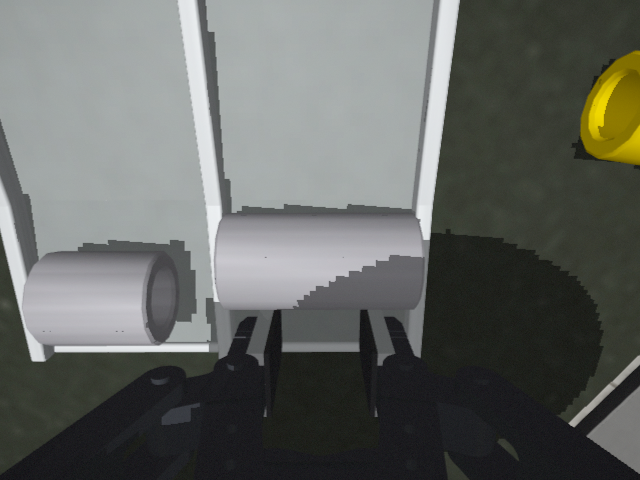

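Sleeve is square across the lane and against both fingertips (rear edge at row 308). Going on.

Emit:
drive_tool(deltas=[[0.01,0.001,0,0,0.35],[0.02,0.001,0,0,0.35],[0.035,0.002,0,0,0.35],[0.05,0.004,0,0,0.35],[0.065,0.005,0,0,0.35],[0.08,0.006,0,0,0.35],[0.095,0.007,0,0,0.35],[0.11,0.008,0,0,0.35],[0.125,0.009,0,0,0.35],[0.14,0.01,0,0,0.35],[0.155,0.011,0,0,0.35],[0.17,0.012,0,0,0.35],[0.185,0.013,0,0,0.35],[0.2,0.014,0,0,0.35],[0.215,0.016,0.003,0,0.35],[0.23,0.017,0.005,0,0.35],[0.245,0.018,0.008,0,0.35],[0.26,0.019,0.011,0,0.35],[0.275,0.02,0.013,0,0.35],[0.29,0.021,0.016,0,0.35]])

```text
clock: 6.7
ee_pos: [0.5117, 0.1053, 0.0359]
eef_rot: [0.0, 0.999, 0.037, -0.0]
force: [-1.4, 0.5, 1.7]
width: 0.349
```

```bash
python3 - <<'E'
from h import *
import cv2
s=ctrl.read_state(); print(s['clock'],s['ee_pos'],s['force'])
t=np.array([571.2,148.2]);th=np.radians(4.15)
R=np.array([[np.cos(th),-np.sin(th)],[np.sin(th),np.cos(th)]])
print(R.T@(s['ee_pos'][:2]*1000-t))
im=ctrl.get_image('wrist'); cv2.imwrite('pics/w5.png',im[:,:,::-1])
E
```

```text
6.7 [0.51172242 0.10532741 0.03585054] [-1.43746504  0.4864594   1.70930441]
[-62.42422397 -38.45591123]
```

View pics/w5.png

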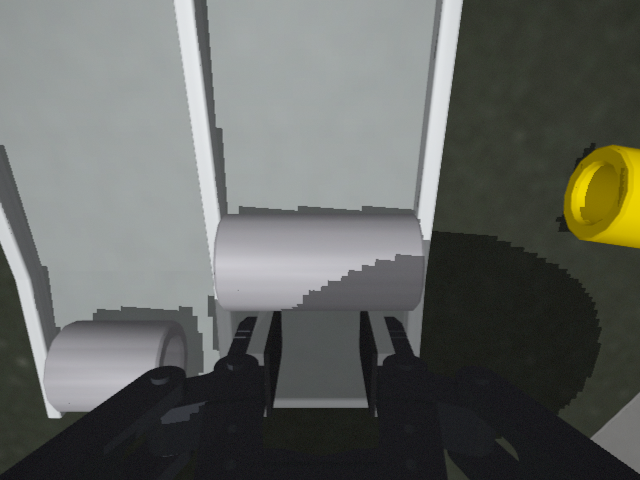

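Sleeve is on the ramp at x of about -34 and in contact with both tips (same rows in the picture). Up the ramp at 10°.

Emit:
drive_tool(deltas=[[0.015,0.001,0.003,0,0.35],[0.035,0.003,0.006,0,0.35],[0.055,0.004,0.01,0,0.35],[0.075,0.005,0.013,0,0.35],[0.095,0.007,0.017,0,0.35],[0.115,0.008,0.02,0,0.35],[0.135,0.01,0.024,0,0.35],[0.155,0.011,0.027,0,0.35],[0.175,0.013,0.031,0,0.35],[0.195,0.014,0.034,0,0.35],[0.215,0.016,0.038,0,0.35],[0.235,0.017,0.041,0,0.35],[0.255,0.018,0.045,0,0.35],[0.275,0.02,0.048,0,0.35],[0.295,0.021,0.052,0,0.35],[0.315,0.023,0.056,0,0.35],[0.335,0.024,0.059,0,0.35],[0.355,0.026,0.063,0,0.35],[0.375,0.027,0.066,0,0.35],[0.395,0.029,0.07,0,0.35]])

```text
clock: 8.75
ee_pos: [0.5513, 0.1082, 0.0429]
eef_rot: [0.0, 0.999, 0.037, 0.0]
force: [-1.7, -0.7, 0.2]
width: 0.349
```

Emit:
drive_tool(deltas=[[0.02,0.001,0.003,0,0.35],[0.04,0.003,0.007,0,0.35],[0.06,0.004,0.01,0,0.35],[0.08,0.006,0.014,0,0.35],[0.1,0.007,0.018,0,0.35],[0.12,0.009,0.021,0,0.35],[0.14,0.01,0.025,0,0.35],[0.16,0.012,0.028,0,0.35],[0.18,0.013,0.032,0,0.35],[0.2,0.014,0.035,0,0.35],[0.22,0.016,0.039,0,0.35],[0.24,0.017,0.042,0,0.35],[0.26,0.019,0.046,0,0.35],[0.28,0.02,0.049,0,0.35],[0.3,0.022,0.053,0,0.35],[0.315,0.023,0.056,0,0.35],[0.33,0.024,0.058,0,0.35],[0.34,0.025,0.06,0,0.35],[0.35,0.025,0.062,0,0.35],[0.36,0.026,0.063,0,0.35]])

```text
clock: 10.75
ee_pos: [0.5872, 0.1108, 0.0492]
eef_rot: [0.0, 0.999, 0.037, -0.0]
force: [-1.7, -0.5, 1.3]
width: 0.349
```

```bash
python3 - <<'E'
from h import *
import cv2
s=ctrl.read_state(); print(s['clock'],s['ee_pos'],s['force'])
t=np.array([571.2,148.2]);th=np.radians(4.15)
R=np.array([[np.cos(th),-np.sin(th)],[np.sin(th),np.cos(th)]])
print(R.T@(s['ee_pos'][:2]*1000-t))
im=ctrl.get_image('wrist'); cv2.imwrite('pics/w6.png',im[:,:,::-1])
E
```

```text
10.75 [0.58717844 0.11083165 0.04916405] [-1.67090791 -0.46824976  1.29569379]
[ 13.23227498 -38.42669489]
```

View pics/w6.png

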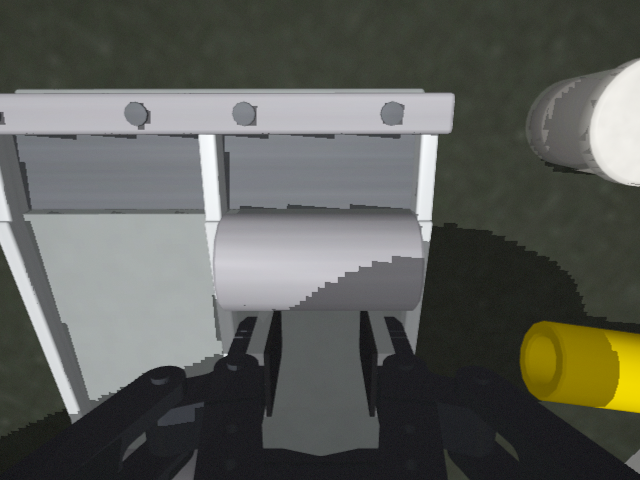

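About 14 mm from the crest and still square. Slow at the crest.

Emit:
drive_tool(deltas=[[0.01,0.001,0.002,0,0.35],[0.02,0.001,0.004,0,0.35],[0.03,0.002,0.005,0,0.35],[0.04,0.003,0.007,0,0.35],[0.05,0.004,0.009,0,0.35],[0.06,0.004,0.011,0,0.35],[0.07,0.005,0.012,0,0.35],[0.08,0.006,0.014,0,0.35],[0.09,0.007,0.016,0,0.35],[0.1,0.007,0.018,0,0.35],[0.11,0.008,0.019,0,0.35],[0.12,0.009,0.02,0,0.35],[0.13,0.009,0.02,0,0.35],[0.14,0.01,0.02,0,0.35],[0.15,0.011,0.02,0,0.35],[0.16,0.012,0.02,0,0.35],[0.17,0.012,0.02,0,0.35],[0.18,0.013,0.02,0,0.35],[0.19,0.014,0.02,0,0.35],[0.19,0.014,0.02,0,0.35]])

```text
clock: 12.8
ee_pos: [0.6062, 0.1122, 0.0512]
eef_rot: [0.0, 0.999, 0.037, 0.0]
force: [-0.9, 0.2, 0.3]
width: 0.349
```

```bash
python3 - <<'E'
from h import *
import cv2
s=ctrl.read_state(); print(s['clock'],s['ee_pos'],s['force'])
t=np.array([571.2,148.2]);th=np.radians(4.15)
R=np.array([[np.cos(th),-np.sin(th)],[np.sin(th),np.cos(th)]])
print(R.T@(s['ee_pos'][:2]*1000-t))
im=ctrl.get_image('wrist'); cv2.imwrite('pics/w7.png',im[:,:,::-1])
E
```

```text
12.8 [0.60622875 0.11223542 0.05115008] [-0.90565826  0.21267098  0.33467056]
[ 32.33422204 -38.4052354 ]
```

View pics/w7.png

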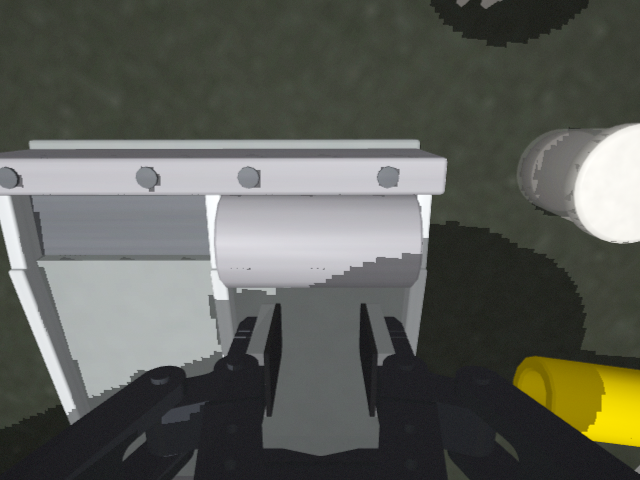

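The sleeve has dropped into the seat: its front lies against the stop at row 193, and its rear, at row 287, is clear of the fingers. I'll back off and up, then check.

Emit:
drive_tool(deltas=[[-0.03,-0.002,0,0,0.35],[-0.1,-0.007,0.05,0,0.35],[-0.2,-0.014,0.2,0,0.35],[-0.3,-0.02,0.4,0,0.35],[-0.4,-0.03,0.6,0,0.35],[-0.5,-0.04,0.8,0,0.35],[-0.6,-0.04,1,0,0.35],[-0.6,-0.04,1,0,0.35]])

```text
clock: 13.65
ee_pos: [0.5466, 0.1086, 0.1557]
eef_rot: [-0.001, 0.999, 0.037, 0.003]
force: [1.0, -0.1, 0.0]
width: 0.349
```

Emit:
drive_tool(deltas=[[-0.1,0.3,0.2,0,0.35],[-0.2,0.6,0.4,0,0.35],[-0.3,0.9,0.5,0,0.35],[-0.3,1,0.5,0,0.35],[-0.3,1,0.5,0,0.35]])

```text
clock: 14.15
ee_pos: [0.5156, 0.2092, 0.2006]
eef_rot: [0.0, 0.999, 0.038, -0.0]
force: [-0.5, -0.3, -0.4]
width: 0.35
```

Emit:
drive_tool(deltas=[[-0.1,0.3,0,0,0.35],[-0.2,0.6,0,0,0.35],[-0.3,0.9,0,0,0.35],[-0.3,1,0,0,0.35],[-0.3,1,0,0,0.35],[-0.3,1,0,0,0.35],[-0.3,1,0,0,0.35]])

```text
clock: 14.85
ee_pos: [0.4866, 0.3069, 0.201]
eef_rot: [0.0, 0.999, 0.036, -0.0]
force: [0.2, 0.1, 0.1]
width: 0.35
```

```bash
python3 - <<'E'
from h import *
import cv2
s=ctrl.read_state(); print(s['clock'],s['ee_pos'],s['force'],abs(s['dq']).max())
im=ctrl.get_image('scene')
cv2.imwrite('pics/sc8.png',cv2.resize(im[170:320,260:460],None,fx=4,fy=4,interpolation=cv2.INTER_CUBIC)[:,:,::-1])
im=ctrl.get_image('top'); cv2.imwrite('pics/top8.png',cv2.resize(im[170:325,240:440],None,fx=3.8,fy=3.8,interpolation=cv2.INTER_CUBIC)[:,:,::-1])
E
```

```text
14.85 [0.48662002 0.30694352 0.20100293] [0.21378915 0.07694687 0.06598421] 0.00282202698662828
```

View pics/sc8.png

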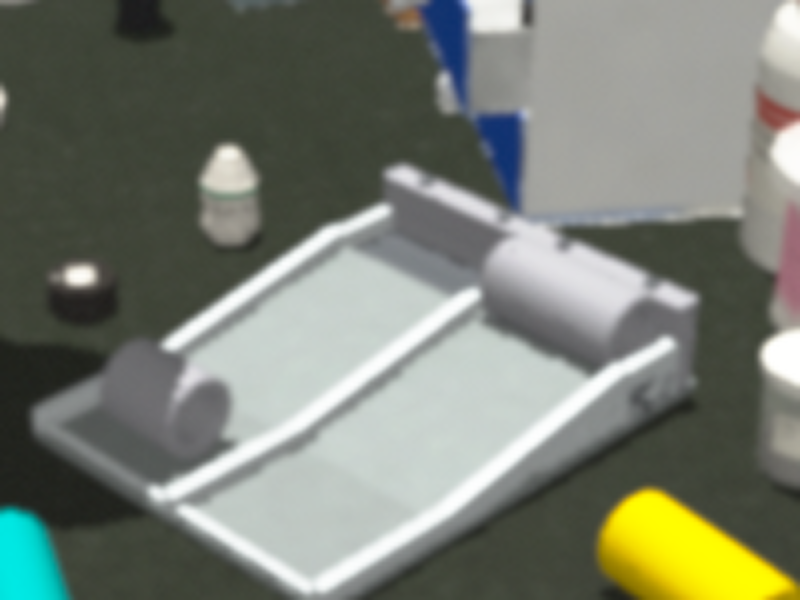

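View pics/top8.png

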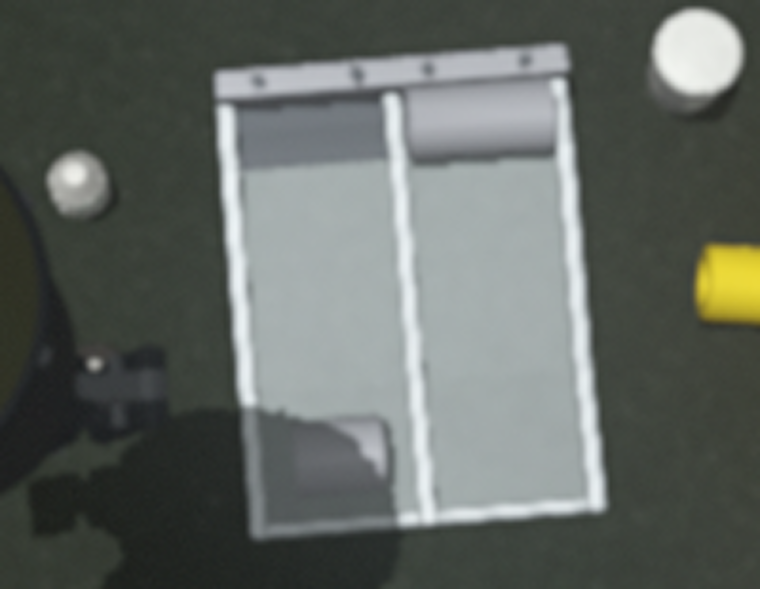

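Both views show the long sleeve in the seat against the stop (top crop (480,120)). The short sleeve is still at the bottom of its lane, around (342,455). The objective, puck and jar are standing where they were. Handing in.

```bash
python3 -c "
from station import ctrl
print(ctrl.hand_in())"
```

```text
the job is handed in; nothing more can be done
None
```

The long sleeve is in the seat against the stop in the right lane (y = -38 mm), and I've handed the job in. I pushed it up with both fingertips at 10–20 mm/s, without pinching or lifting it, and it dropped over the crest by itself.

- **Final pictures:** the scene and top views show the sleeve square in the seat. The short sleeve is still at the bottom of its lane, and the objective, puck and jar are where they stood.
- **Roll-back:** every wrist picture on the way up showed the sleeve against both tips, with no sign of rolling back. I did not take pictures continuously.
- **Limits:** the job was finished at about 15 s. The largest force in the readings at the end of each move was about 2 N.
- **Measurements:** the top and wrist views agreed on the sleeve's position to about 1 mm, and on the rest's corners to about 2 mm. No check failed.

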